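Fold up a gift box round its vials and hold it up level

TASK

Make up the gift box: fold all four of its hinged walls fully upright round the two oil vials while the box stands on the table. Then take hold of the box, lift it straight up about 10 cm off the table without tipping it and finish while holding it there in the gripper, still and level, with both vials standing in their wells, so that a seal can be stuck under its base. Leave everything else on the table where it is, and do not set the box down or let it go.

Things in the scene. Friction and masses are not known exactly. Their poses are not given: they have to be found in the camera images.
- gift_box: fold-up gift box of brown 3 mm board: a base with a wooden vial block and four walls hinged on its edges. Loose, about 0.33 kg in all. Origin: centre of the base's underside, on the table; z up, y along its length, x across. Creases: x = +27 and -27 mm (long walls), y = +52 and -52 mm (end walls), 3 mm above the underside. Erected: 60 (x) by 110 (y) by 53 mm high outside.
- well_1 (a point): floor of the well at y = -26 mm of the box's pale wooden vial block (48 x 98 mm, its top 25 mm above the box's underside, fixed to the base); the well is 26 mm wide and 18 mm deep
- well_2 (a point): the same of the well at y = +26 mm. The wood between the wells is the middle of the box: squeezed there across x, the two upright long walls carry the box, as their creases stop them at upright
- vial_1: glass vial with black cap, 23 mm wide, 55 mm high, 16 g, standing loose in one of the wells; origin at the middle of its underside, z up. Its top is 62 mm above the underside of the box
- vial_2: the same with a pale cap, in the other well
- long_a (a joint): crease of the long wall on the box's +x side (usually farther from the robot). 110 mm long, 50 tall, 3 thick. 0 = flat outwards, 1.571 = upright (hard stop); starts leaning out at 0.6 to 1.0. The crease is stiff (0.012 N m): the wall stays where it is left. Push its free edge or outer face inwards and up, along the arc about the crease.
- long_a_edge (a point): middle of the free edge of the long wall on the box's +x side (usually farther from the robot) (its top edge once upright), 50 mm from the crease
- long_b (a joint): crease of the long wall on the box's -x side (nearer the robot). 110 mm long, 50 tall, 3 thick. 0 = flat outwards, 1.571 = upright (hard stop); starts leaning out at 0.6 to 1.0. The crease is stiff (0.012 N m): the wall stays where it is left. Push its free edge or outer face inwards and up, along the arc about the crease.
- long_b_edge (a point): middle of the free edge of the long wall on the box's -x side (nearer the robot) (its top edge once upright), 50 mm from the crease
- end_c (a joint): crease of the end wall on the box's +y side (robot's left), with small corner tabs at its sides that tuck inside the long walls. 53 mm long, 50 tall, 3 thick. 0 = flat outwards, 1.571 = upright (hard stop); starts leaning out at 0.6 to 1.0. The crease is stiff (0.012 N m): the wall stays where it is left. Push its free edge or outer face inwards and up, along the arc about the crease.
- end_c_edge (a point): middle of the free edge of the end wall on the box's +y side (robot's left) (its top edge once upright), 50 mm from the crease
- end_d (a joint): crease of the end wall on the box's -y side (robot's right). 53 mm long, 50 tall, 3 thick. 0 = flat outwards, 1.571 = upright (hard stop); starts leaning out at 0.6 to 1.0. The crease is stiff (0.012 N m): the wall stays where it is left. Push its free edge or outer face inwards and up, along the arc about the crease.
- end_d_edge (a point): middle of the free edge of the end wall on the box's -y side (robot's right) (its top edge once upright), 50 mm from the crease
- box_lid: the box's lid, a shallow cardboard tray 67 x 117 x 24 mm, open side up, a bystander, loose; origin: middle of its underside
- salve_tin: round aluminium tin, 59 mm wide, 28 mm high, a bystander, loose; origin: middle of its underside
- bottle_cap: white push-on cap, 33 mm wide, 10 mm high, a bystander, loose; origin: middle of its underside
- marker: marker pen lying on the table, 15 x 132 x 14 mm, a bystander, loose; origin: middle of its underside
- kitchen_scale: kitchen scale with round white plate, 204 x 168 x 40 mm (fixed), a bystander; origin: middle of its underside
- pocket_scale: black pocket scale, 117 x 64 x 19 mm (fixed), a bystander; origin: middle of its underside
- tape_roll: roll of masking tape lying flat, 106 mm wide, 36 mm high (fixed), a bystander; origin: middle of its underside

How it is judged:
By the outcome, as a careful person would: the job done as asked, in the order asked, and still so for the second after the job is handed in, while the arm keeps its last pose, push and grip.
It also fails if it takes over 61 s, if anything falls off the work surface, if the arm or the gripper's body presses on something with over 40 N, if the wrist force passes 120 N, or if a joint passes its speed limit or range.

ROBOT

A 7-joint arm with a two-finger parallel gripper is mounted at the origin on a cart in front of the work surface, level with it; the furniture and walls round the work are solid. World frame = base frame: x ahead of the robot, y to its left, z up, the work surface at z = 0. Lengths are in m, angles in degrees, forces in N, time in s.
With the tool pointing down it reaches from about 0.35 to 0.9 m from the base axis. Payload 7.2 kg.
Tool frame: the origin (TCP) lies at the very end of the fingers, on their centre line; the grasp point (between the pads) lies 19 mm behind it; z points along the fingers, y is the line along which they close (so a half turn about z gives the same grasp; the last joint's range is limited). The gripper opens to 88 mm and grips with 3 to 60 N. Pads are 20 mm wide; open, the fingers measure 115 mm over their backs; the gripper's body (75 mm by 178 mm) begins 61 mm behind the grasp point.
Start: joints at [65.821, 23.554, -0.728, 91.456, 0.321, 64.991, -4.71], TCP at [0.217, -0.586, 0.223] pointing down, gripper open.
Joint ranges: [-169.25, 169.25], [-16.82, 113.86], [-84.01, 82.57], [7.8, 145.47], [-59.2, 239.2], [7.22, 106.19], [-163.78, 163.78]. Speed limits (degrees/s): [136.94, 136.94, 172.46, 172.46, 180, 180, 180].

INTERFACE

Orientations are given as a 3x3 rotation matrix whose columns are the frame's x, y, z axes.
In Python, from rig import read_state, grab_frame, camera_model, finish_job, look_for, silhouettes gives the robot as it stands.
- The arm moves only by the shell command python3 -m creep 'ROWS' [FORCE]. ROWS is JSON, a list of rows, each a list of 7 numbers: the shift along the tool's x, y, z scaled (see below), then the turn, a rotation vector about the tool's x, y, z scaled (see below), then the closure, from 0 (fully open) to 1 (shut). A call has 1 to 12 rows; each row is the pose to reach, as a shift and turn from the pose commanded when the call began, along the tool's axes at that moment, turning the shorter way round; what a row does not reach only later rows make up. The controller multiplies each number of a shift by 25 cm and each number of a turn by 2 pi rad. A row lasts 1/12 s, in which the tool goes at most 41.7 mm and 7.16 degrees, less where a joint would pass 70% of its speed; a pose out of reach is approached as far as the arm can. A call with a number of a shift or a turn outside -1 to 1 is refused whole. A call with a gripper value outside its range is refused whole. The fingers move at their own pace and stop on an object; FORCE is the grip in N (left out, the last holds). Time passes only in rows, so rows that repeat a pose let the fingers close. It gives the time, the measured TCP pose, the force, the opening and the grip force at its end, in the units of the state.
- read_state(): the state, without advancing time (a new reading comes with each control period).
- grab_frame(name): name is "scene" or "side" or "wrist"; returns (picture, depth): 400x640x3 uint8, blue, green, red; 400x640 float32, m along the optical axis (not along the pixel's ray), 0 where there is no reading.
- camera_model(name): a dict with "K" (3x3 intrinsics, pixels), "camera_from_world" (4x4, takes a point from world to camera coordinates); the wrist camera has in their place "hand_eye" (4x4, takes a point from camera to tool coordinates, whose origin is the TCP and whose axes are the flange's). Camera axes: x right, y up, looking along -z (the intrinsics and any distortion apply to the point x, -y, -z); pixel columns grow to the right and rows downward; lengths in m; the calibration is good to about 2 mm. A picture is of the moment at which its call begins: read the wrist's pose just before it. camera_model takes no time and is no camera call.
- finish_job(): hands the job in; it is judged then, once.
Trained networks look in the newest picture that a camera, given by its name, has taken for a name from the list of things; names that differ only in an ending like _2 or _b are one class to them, and where a whole thing is asked for, a point or a joint stands for the part that bears it (a point fixed in the world has none). Each returns a list of dicts, best first, with "p" (0 to 1); they miss things now and then, are a little off and sometimes report something else, mostly with a low value. They report only what shows in the picture. A call takes as long as a camera call.
- look_for(camera, query): "rect" ([left, top, right, bottom] in pixels, round what is visible of it).
- silhouettes(camera, query): "pixels" (400x640 bool, what is visible of it) and "rect" ([left, top, right, bottom] in pixels, round what is visible of it).
The state is a dict: "time_s": time; "joint_positions": joint angles; "joint_velocities": joint speeds; "joint_torque": joint torques, N m; "position": TCP position; "tool_rot": TCP orientation; "contact_force": force on the tool from outside, world axes, zero at the start; "torque": the same for the moment, N m; "gripper_width": finger opening in m; "finger_force": force on a finger pad.
Only numpy, scipy, OpenCV 4.12 (cv2) and the standard library are available. Lean on these libraries where they do the work, as an engineer would, in place of code of your own. Each camera call takes 0.05 s, during which the arm holds its last target. There are 200 camera calls.

## Working session

There is one attempt and no reset: what is moved stays moved. The work goes in short steps, Python scripts to look and compute and a shell command to move; the robot and the scene stay as the last step left them, time stands still between calls to the robot, and variables do not carry over. Pictures are saved under pics/ and viewed, at most 10 in all, crops included, and the job is handed in when it is done.

```bash
ls; mkdir -p pics
cat > h.py <<'E'
import numpy as np, cv2
from rig import *
def cloud(name):
    s=read_state(); im,d=grab_frame(name); m=camera_model(name); K=np.array(m["K"])
    v,u=np.mgrid[0:400,0:640]; x=(u-K[0,2])/K[0,0]*d; y=(v-K[1,2])/K[1,1]*d
    P=np.stack([x,-y,-d,np.ones_like(d)],-1)
    if name=="wrist":
        T=np.eye(4);T[:3,:3]=s["tool_rot"];T[:3,3]=s["position"];T=T@np.array(m["hand_eye"])
    else: T=np.linalg.inv(np.array(m["camera_from_world"]))
    W=(P@T.T)[...,:3]; W[d==0]=np.nan
    return im,W
E
python3 - <<'E'
from h import *
print(read_state()); print(camera_model("scene").keys())
ims=[]
for c in ["scene","side"]:
    im,W=cloud(c); ims.append(im)
    for q in ["gift_box","vial_1","well_1","long_a","end_c","box_lid","salve_tin","bottle_cap","marker","kitchen_scale","pocket_scale","tape_roll"]:
        for r in silhouettes(c,q)[:4]:
            if r["p"]<.3: continue
            p=W[r["pixels"]]; p=p[~np.isnan(p[:,0])]
            print(c,q,round(r["p"],2),r["rect"],np.round(np.median(p,0),3) if len(p) else None,np.round(np.percentile(p,2,axis=0),3) if len(p) else None,np.round(np.percentile(p,98,axis=0),3) if len(p) else None)
cv2.imwrite("pics/a.png",ims[0]);cv2.imwrite("pics/b.png",ims[1])
E
```

```text
pics
{'time_s': 0.0, 'joint_positions': array([65.8208477 , 23.60034473, -0.73071319, 91.50382562,  0.32115842,
       64.99057958, -4.7104387 ]), 'joint_velocities': array([-0.04613254,  0.00344053, -0.05861161, -0.04383151,  0.01245388,
        0.08886604,  0.02377922]), 'joint_torque': array([-9.15734006e-06, -5.87931991e+01,  6.41821548e-01, -2.91078794e+01,
       -5.38654032e-02,  1.82989344e-02,  1.29673526e-04]), 'position': array([ 0.21634856, -0.58581601,  0.2218069 ]), 'tool_rot': array([[ 9.38042825e-01,  3.46518727e-01, -6.56226541e-04],
       [ 3.46519333e-01, -9.38041664e-01,  1.47898413e-03],
       [-1.03072138e-04, -1.61474564e-03, -9.99998691e-01]]), 'contact_force': array([-1.01734283,  0.45116461,  0.23499968]), 'torque': array([ 0.03135699, -0.05253003,  0.01380474]), 'finger_force': 0.0, 'gripper_width': 0.0880548243721198}
dict_keys(['K', 'camera_from_world'])
scene gift_box 0.82 [285.6, 234.2, 337.5, 300.3] [0.507 0.226 0.023] [0.441 0.142 0.001] [0.572 0.302 0.04 ]
scene vial_1 0.56 [306.9, 267.9, 318.0, 280.5] [0.492 0.253 0.059] [0.483 0.241 0.02 ] [0.502
[... 2342 characters left out ...]
cap 0.35 [326.3, 216.1, 369.3, 239.1] [ 0.579 -0.187  0.011] [ 0.518 -0.243  0.   ] [ 0.635 -0.126  0.025]
side marker 0.53 [383.4, 251.4, 420.0, 273.1] [ 0.665 -0.409  0.01 ] [ 0.641 -0.465 -0.001] [ 0.684 -0.342  0.014]
side kitchen_scale 0.82 [297.9, 242.0, 379.0, 289.1] [ 0.485 -0.419  0.038] [ 0.398 -0.477  0.01 ] [ 0.582 -0.325  0.042]
side pocket_scale 0.87 [265.2, 240.6, 310.2, 260.9] [ 0.378 -0.29   0.017] [ 0.325 -0.316  0.   ] [ 0.436 -0.24   0.021]
side tape_roll 0.86 [289.2, 203.7, 322.1, 229.3] [ 0.458 -0.126  0.026] [ 0.41  -0.154  0.   ] [ 0.509 -0.053  0.038]
side tape_roll 0.39 [328.7, 219.4, 367.3, 237.7] [ 0.579 -0.186  0.011] [ 0.515 -0.244 -0.   ] [ 0.638 -0.128  0.025]
```

View pics/a.png

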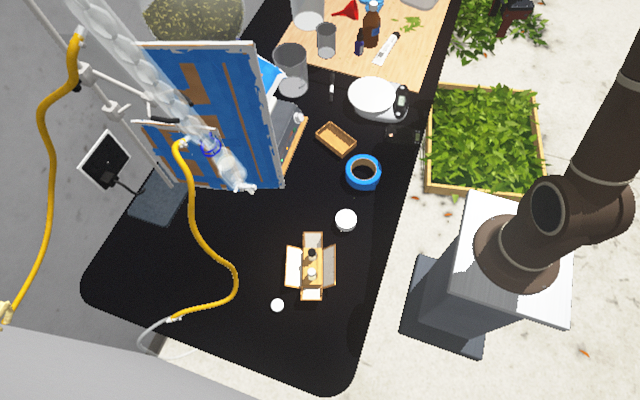

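View pics/b.png

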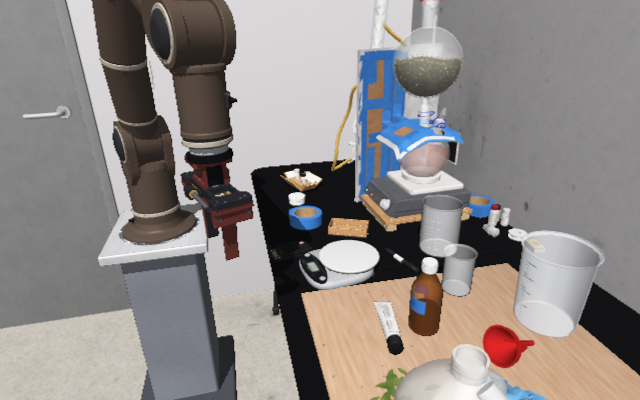

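The scene picture shows the gift box at about (311,267), open, with its walls leaning out. The tin is at (346,220), the cap at (277,305), and the hose bends near (237,285). The box's yaw is about 19–20°, which the tool already matches. I'll move over it.

```bash
M="python3 -m creep"
$M '[[0.73,-0.88,-0.05,0,0,0,0.0],[0.73,-0.88,-0.05,0,0,0,0],[0.73,-0.88,-0.05,0,0,0,0],[0.73,-0.88,-0.05,0,0,0,0],[0.73,-0.88,-0.05,0,0,0,0],[0.73,-0.88,-0.05,0,0,0,0],[0.73,-0.88,-0.05,0,0,0,0]]'
$M '[[0.73,-0.88,-0.05,0,0,0,0.5],[0.73,-0.88,-0.05,0,0,0,1],[0.73,-0.88,-0.05,0,0,0,1],[0.73,-0.88,-0.05,0,0,0,1],[0.73,-0.88,-0.05,0,0,0,1],[0.73,-0.88,-0.05,0,0,0,1],[0.73,-0.88,-0.05,0,0,0,1]]'
$M '[[0.60,-0.88,-0.05,0,0,0,1],[0.60,-0.88,-0.05,0,0,0,1],[0.60,-0.88,-0.05,0,0,0,1],[0.60,-0.88,-0.05,0,0,0,1],[0.60,-0.88,-0.05,0,0,0,1],[0.60,-0.88,-0.05,0,0,0,1],[0.60,-0.88,-0.05,0,0,0,1],[0.60,-0.88,-0.05,0,0,0,1],[0.60,-0.88,-0.05,0,0,0,1]]'
python3 - <<'E'
from h import *
s=read_state(); print(s["time_s"],s["position"],s["tool_rot"].round(3),s["joint_positions"].round(0)); print(np.round(camera_model("wrist")["hand_eye"],3))
im,W=cloud("wrist"); cv2.imwrite("pics/w.png",im); np.save("W.npy",W)
for q in ["gift_box","vial_1","long_a","end_c"]:
    for r in silhouettes("wrist",q)[:5]:
        if r["p"]<.3: continue
        p=W[r["pixels"]]; p=p[~np.isnan(p[:,0])]
        print(q,round(r["p"],2),r["rect"],np.round(np.median(p,0),3) if len(p) else None)
E
```

```text
time_s: 1.88
position: [0.3121, -0.3142, 0.2355]
tool_rot: [[0.938, 0.347, 0.001], [0.347, -0.938, -0.0], [0.0, 0.001, -1.0]]
contact_force: [1.1, 0.6, 0.8]
gripper_width: 0.0879
finger_force: 0.0
time_s: 2.47
position: [0.407, -0.0444, 0.2483]
tool_rot: [[0.938, 0.347, 0.001], [0.347, -0.938, -0.0], [0.001, 0.001, -1.0]]
contact_force: [0.5, -0.6, 0.4]
gripper_width: 0.0448
finger_force: 0.0
time_s: 3.22
position: [0.4706, 0.212, 0.2598]
tool_rot: [[0.937, 0.349, -0.001], [0.349, -0.937, 0.0], [-0.001, -0.0, -1.0]]
contact_force: [0.4, -0.1, 0.1]
gripper_width: 0.0007
finger_force: 0.0
3.2167 [0.47064302 0.21204376 0.25980871] [[ 0.937  0.349 -0.001]
 [ 0.349 -0.937  0.   ]
 [-0.001 -0.    -1.   ]] [   4.   15.  -40.  101.   11.   67. -109.]
[[ 0.     0.955  0.297  0.083]
 [ 1.     0.    -0.001  0.   ]
 [-0.001  0.297 -0.955 -0.162]
 [ 0.     0.     0.     1.   ]]
gift_box 0.97 [252.0, 90.8, 392.3, 196.1] [0.51  0.224 0.024]
vial_1 0.75 [288.9, 135.5, 308.3, 157.6] [0.499 0.247 0.061]
vial_1 0.57 [328.9, 136.9, 348.9, 159.2] [0.515 0.2   0.061]
vial_1 0.31 [467.5, 211.3, 550.8, 286.5] [ 0.464 -0.091  0.034]
long_a 0.91 [278.4, 163.7, 362.2, 197.8] [0.463 0.208 0.025]
long_a 0.87 [279.2, 94.8, 366.7, 127.3] [0.551 0.239 0.019]
end_c 0.72 [248.7, 125.6, 283.3, 168.8] [0.481 0.29  0.021]
end_c 0.61 [355.6, 129.8, 390.1, 167.6] [0.528 0.154 0.022]
end_c 0.39 [288.6, 138.0, 311.3, 157.2] [0.499 0.246 0.061]
end_c 0.3 [278.9, 93.1, 366.1, 130.9] [0.551 0.238 0.019]
```

View pics/w.png

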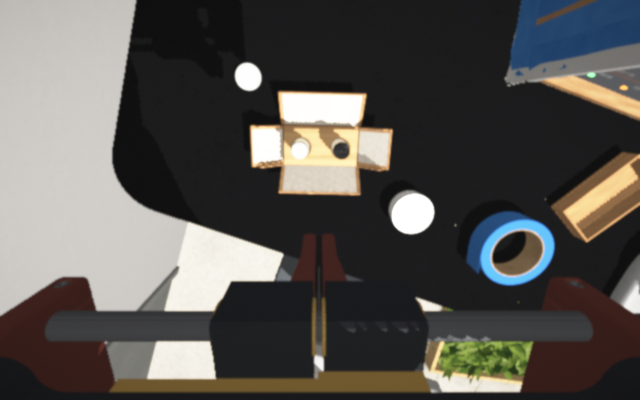

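The wrist picture shows the box at about (322,145). The far long wall is at (322,110), the near one at (320,180), and the end walls at (267,147) and (374,148). The pale vial is at +y and the black one at -y. I'll fit the box pose and the wall planes.

```bash
cat > fit.py <<'E'
from h import *
def show(W,c,yaw):
    a=np.radians(yaw);R=np.array([[np.cos(a),np.sin(a)],[-np.sin(a),np.cos(a)]])
    P=W.reshape(-1,3);P=P[~np.isnan(P[:,0])];Q=np.c_[(P[:,:2]-c)@R.T,P[:,2]]*1000
    Q=Q[(abs(Q[:,:2])<[95,125]).all(1)&(Q[:,2]<75)]
    H=Q[:,2]
    for n,ax,sg,o in [("a",0,1,45),("b",0,-1,45),("c",1,1,18),("d",1,-1,18)]:
        u=sg*Q[:,ax];v=Q[:,1-ax];cr=27 if ax==0 else 52
        m=(abs(v)<o)&(u>cr-8)&(u<cr+60)&(H>7)
        if m.sum()<20: print(n,"few",m.sum());continue
        q=np.c_[u[m],H[m]]
        print(n,m.sum(),"umax %.1f hmax %.1f h@umax %.1f"%(np.percentile(u[m],98),np.percentile(H[m],98),np.median(H[m][u[m]>np.percentile(u[m],90)])),
          "bins",[(int(b),round(float(np.median(u[m][abs(H[m]-b)<3])),1)) for b in range(8,56,6) if (abs(H[m]-b)<3).sum()>5],
          "v",np.round(np.percentile(v[m],[2,98]),0))
E
python3 - <<'E'
from fit import *
show(np.load("W.npy"),np.array([.507,.2235]),19.2)
for r in range(2):pass
im,W=cloud("scene");print("scene");show(W,np.array([.507,.2235]),19.2)
E
```

```text
a 2223 umax 65.5 hmax 32.2 h@umax 31.2 bins [(8, 32.6), (14, 39.4), (20, 47.9), (26, 55.1), (32, 63.1)] v [-43.  43.]
b 2093 umax 61.4 hmax 41.5 h@umax 40.8 bins [(8, 34.2), (14, 38.3), (20, 43.0), (26, 25.8), (32, 52.7), (38, 57.7), (44, 60.6)] v [-43.  43.]
c 872 umax 89.4 hmax 35.4 h@umax 34.6 bins [(8, 58.1), (14, 63.8), (20, 70.6), (26, 75.7), (32, 84.9), (38, 88.4)] v [-17.  17.]
d 907 umax 90.4 hmax 35.6 h@umax 34.8 bins [(8, 59.4), (14, 64.8), (20, 71.8), (26, 76.4), (32, 85.8), (38, 89.6)] v [-17.  17.]
scene
a 491 umax 63.9 hmax 32.4 h@umax 30.8 bins [(8, 31.5), (14, 38.4), (20, 47.1), (26, 54.8), (32, 61.0)] v [-42.  43.]
b 422 umax 63.5 hmax 42.3 h@umax 40.8 bins [(8, 35.0), (14, 40.2), (20, 42.9), (26, 27.1), (32, 53.3), (38, 60.7), (44, 63.2)] v [-25.  43.]
c 227 umax 91.7 hmax 35.7 h@umax 35.2 bins [(8, 58.0), (14, 66.8), (20, 70.8), (26, 50.3), (32, 86.1), (38, 89.5)] v [-18.  17.]
d 23 umax 89.6 hmax 36.3 h@umax 33.6 bins [(32, 85.0)] v [-16.  17.]
```

```bash
python3 - <<'E'
from h import *
im,W=cloud("scene")
hsv=cv2.cvtColor(im,cv2.COLOR_BGR2HSV); m=(hsv[...,0]>18)&(hsv[...,0]<32)&(hsv[...,1]>150)&(hsv[...,2]>120)
for v,u in [(170,183),(200,195),(230,213),(250,226),(275,236),(300,228),(312,200)]:
    b=W[v-6:v+7,u-8:u+9][m[v-6:v+7,u-8:u+9]]
    print(np.nanmedian(b,0).round(3) if len(b) else None)
E
python3 -m creep '[[0.16,-0.455,0.2,0,0,0.0033,1],[0.16,-0.455,0.3,0,0,0.0033,1],[0.16,-0.455,0.4,0,0,0.0033,1],[0.16,-0.455,0.6,0,0,0.0033,1],[0.16,-0.455,0.6,0,0,0.0033,1],[0.16,-0.455,0.6,0,0,0.0033,1],[0.16,-0.455,0.6,0,0,0.0033,1]]'
```

```text
[0.733 0.228 0.382]
[0.719 0.264 0.335]
None
[0.719 0.293 0.087]
[0.668 0.32  0.067]
[0.681 0.373 0.008]
[0.735 0.415 0.015]
time_s: 4.15
position: [0.468, 0.331, 0.1089]
tool_rot: [[0.945, 0.328, -0.004], [0.328, -0.945, -0.002], [-0.004, 0.001, -1.0]]
contact_force: [0.6, 0.2, 2.2]
gripper_width: 0.0007
finger_force: 0.0
```

```bash
python3 -m creep '[[0,0,0.15,0,0,0,1],[0,0,0.3,0,0,0,1],[0,0,0.376,0,0,0,1],[0,0,0.376,0,0,0,1],[0,0,0.376,0,0,0,1],[0,0,0.376,0,0,0,1]]'
```

```text
time_s: 4.65
position: [0.471, 0.3326, 0.0192]
tool_rot: [[0.945, 0.326, 0.004], [0.326, -0.945, 0.002], [0.004, -0.001, -1.0]]
contact_force: [0.1, 0.5, 0.3]
gripper_width: 0.0005
finger_force: 0.0
```

```bash
python3 -m creep '[[0,0.048,0,0,0,0,1],[0,0.066,-0.018,0,0,0,1],[0,0.086,-0.034,0,0,0,1],[0,0.106,-0.046,0,0,0,1],[0,0.126,-0.055,0,0,0,1],[0,0.146,-0.061,0,0,0,1],[0,0.166,-0.066,0,0,0,1],[0,0.184,-0.068,0,0,0,1],[0,0.194,-0.068,0,0,0,1],[0,0.194,-0.068,0,0,0,1],[0,0.194,-0.068,0,0,0,1]]'
python3 - <<'E'
from fit import *
im,W=cloud("scene");show(W,np.array([.507,.2235]),19.2)
im,W=cloud("wrist");print();show(W,np.array([.507,.2235]),19.2);cv2.imwrite("pics/w2.png",im)
E
```

```text
time_s: 5.57
position: [0.4848, 0.2857, 0.0329]
tool_rot: [[0.945, 0.327, -0.0], [0.327, -0.945, -0.0], [-0.001, 0.0, -1.0]]
contact_force: [0.6, -0.7, 0.3]
gripper_width: 0.0003
finger_force: 0.0
a 32 umax 64.5 hmax 33.3 h@umax 29.9 bins [(26, 56.5), (32, 61.5)] v [24. 45.]
b 277 umax 63.7 hmax 42.9 h@umax 41.0 bins [(8, 35.1), (14, 40.2), (20, 45.5), (26, 50.6), (32, 53.3), (38, 59.6), (44, 63.3)] v [-30.  44.]
c few 0
d few 0

a 9673 umax 65.6 hmax 32.4 h@umax 31.4 bins [(8, 32.0), (14, 38.6), (20, 46.9), (26, 55.0), (32, 63.4), (38, 24.1), (44, 24.0), (50, 23.3)] v [-43.  44.]
b 2547 umax 60.9 hmax 41.5 h@umax 41.0 bins [(8, 36.2), (14, 38.3), (20, 43.1), (26, 24.0), (38, 60.7), (44, 60.4)] v [-44.  41.]
c 1953 umax 75.3 hmax 74.3 h@umax 62.9 bins [(8, 47.2), (14, 47.2), (20, 47.2), (26, 45.7), (32, 64.3), (38, 65.2), (44, 65.3), (50, 58.2)] v [-14.  15.]
d 4444 umax 90.8 hmax 35.3 h@umax 34.6 bins [(8, 62.2), (14, 66.3), (20, 73.0), (26, 78.8), (32, 86.7), (38, 90.3)] v [-17.  17.]
```

View pics/w2.png

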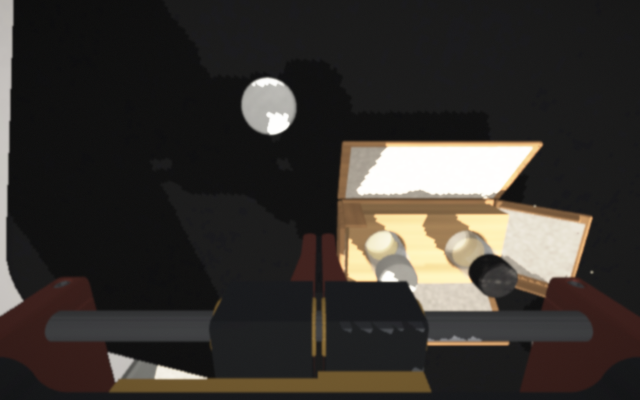

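```bash
python3 -m creep '[[0,0.008,0,0,0,0,1],[0,0.008,0,0,0,0,1],[0,0.008,0,0,0,0,1]]'; python3 -m creep '[[0,0.008,0,0,0,0,1],[0,0.008,0,0,0,0,1],[0,0.008,0,0,0,0,1]]'
cat > wl.py <<'E'
from h import *
# fit wall inner faces & base pose: print points of each wall in box frame by height
import sys
E
python3 - <<'E'
from fit import *
im,W=cloud("wrist");show(W,np.array([.507,.2232]),19.2);cv2.imwrite("pics/w3.png",im[180:360,300:600].repeat(2,0).repeat(2,1))
E
```

```text
time_s: 5.92
position: [0.4855, 0.2841, 0.0331]
tool_rot: [[0.945, 0.327, -0.0], [0.327, -0.945, -0.0], [-0.0, 0.0, -1.0]]
contact_force: [0.3, -0.1, 0.2]
gripper_width: 0.0006
finger_force: 0.0
time_s: 6.17
position: [0.4862, 0.2823, 0.0332]
tool_rot: [[0.945, 0.327, 0.0], [0.327, -0.945, 0.0], [0.0, -0.0, -1.0]]
contact_force: [-0.3, 0.8, 0.1]
gripper_width: 0.0005
finger_force: 0.3
a 9778 umax 65.8 hmax 32.6 h@umax 31.3 bins [(8, 32.2), (14, 38.7), (20, 47.1), (26, 54.8), (32, 63.6), (38, 24.2), (44, 24.2), (50, 23.8)] v [-43.  43.]
b 2391 umax 60.9 hmax 41.5 h@umax 41.0 bins [(8, 36.1), (14, 38.3), (20, 42.9), (26, 23.9), (38, 60.6), (44, 60.2)] v [-44.  40.]
c 1787 umax 71.8 hmax 74.3 h@umax 63.8 bins [(20, 47.2), (26, 45.6), (32, 60.9), (38, 62.1), (44, 61.6), (50, 57.3)] v [-12.  15.]
d 4410 umax 90.8 hmax 35.4 h@umax 34.5 bins [(8, 62.1), (14, 66.3), (20, 73.3), (26, 78.7), (32, 86.7), (38, 90.4)] v [-17.  17.]
```

View pics/w3.png

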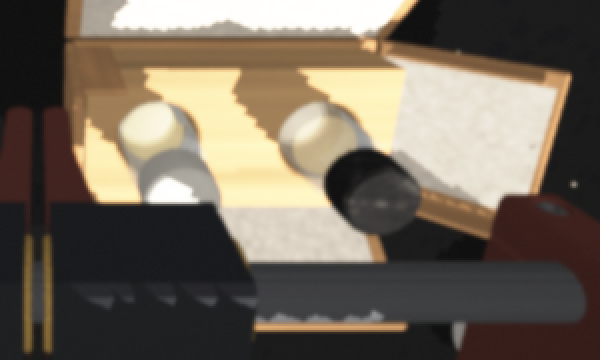

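```bash
cat > top.py <<'E'
from h import *
def tops(W,c=np.array([.507,.2232]),yaw=19.2):
    a=np.radians(yaw);R=np.array([[np.cos(a),np.sin(a)],[-np.sin(a),np.cos(a)]])
    P=W.reshape(-1,3);P=P[~np.isnan(P[:,0])];Q=np.c_[(P[:,:2]-c)@R.T,P[:,2]]*1000
    for n,ax,sg,lo,hi,cr in [("a",0,1,13,50,27),("b",0,-1,13,50,27),("c",1,1,13,26,52),("d",1,-1,13,26,52)]:
        u=sg*Q[:,ax];v=Q[:,1-ax];h=Q[:,2]
        m=(abs(v)>lo)&(abs(v)<hi)&(u>cr-4)&(u<cr+58)&(h>28)&(h<58)
        print(n,m.sum(),[(int(b),np.percentile(u[m&(abs(h-b)<2)],[10,50,90]).round(1).tolist(),int((m&(abs(h-b)<2)).sum())) for b in range(28,58,4) if (m&(abs(h-b)<2)).sum()>8])
E
python3 - <<'E'
from top import *
im,W=cloud("wrist");tops(W);im,W=cloud("scene");tops(W)
im,W=cloud("side");tops(W)
E
```

```text
a 2006 [(28, [58.8, 60.5, 62.4], 619), (32, [61.8, 64.2, 65.9], 1153), (36, [23.9, 24.3, 24.6], 59), (40, [24.0, 24.2, 24.5], 50), (44, [23.9, 24.2, 24.5], 59), (48, [23.1, 23.9, 24.4], 66)]
b 172 [(40, [59.6, 60.5, 61.3], 159), (44, [59.3, 59.9, 60.4], 13)]
c 318 [(28, [49.4, 51.6, 53.1], 22), (32, [49.0, 52.2, 53.1], 23), (36, [48.7, 50.6, 52.7], 24), (40, [49.0, 52.0, 53.1], 38), (44, [48.9, 51.6, 65.7], 33), (48, [48.6, 51.4, 62.1], 44), (52, [50.5, 51.6, 53.1], 124), (56, [52.7, 59.8, 67.5], 10)]
d 876 [(28, [69.2, 83.0, 84.9], 232), (32, [70.7, 85.8, 89.2], 381), (36, [74.2, 89.0, 91.3], 221), (40, [75.6, 78.2, 80.0], 40)]
a 33 [(28, [56.5, 59.3, 61.5], 13), (32, [60.9, 62.1, 64.0], 20)]
b 116 [(32, [52.3, 54.4, 55.9], 28), (36, [55.6, 58.1, 58.5], 28), (40, [58.5, 61.1, 63.6], 41), (44, [60.9, 63.0, 63.6], 12)]
c 0 []
d 0 []
a 19 [(28, [54.8, 56.7, 61.6], 9), (32, [57.9, 60.7, 63.5], 9)]
b 31 [(40, [56.3, 64.8, 65.8], 9)]
c 15 []
d 13 []
```

```bash
python3 -m creep '[[0,-0.04,0,0,0,0,1],[0,-0.04,-0.14,0,0,0,1],[0,-0.02,-0.27,0,0,0,1],[0,0.14,-0.27,0,0,0,1],[0,0.3,-0.27,0,0,0,1],[0,0.45,-0.27,0,0,0,1],[0,0.6,-0.27,0,0,0,1],[0,0.7,-0.27,0,0,0,1],[0,0.7,-0.2,0,0,0,1],[0,0.7,-0.1,0,0,0,1],[0,0.7,0.0,0,0,0,1],[0,0.7,0.06,0,0,0,1]]'; python3 -m creep '[[0,0,0,0,0,0,1],[0,0,0,0,0,0,1]]'
```

```text
time_s: 7.37
position: [0.5425, 0.1167, 0.0161]
tool_rot: [[0.945, 0.327, -0.002], [0.327, -0.945, -0.0], [-0.002, -0.0, -1.0]]
contact_force: [0.4, -0.1, -0.5]
gripper_width: 0.0003
finger_force: 0.0
time_s: 7.53
position: [0.5429, 0.1175, 0.0178]
tool_rot: [[0.945, 0.328, -0.002], [0.328, -0.945, -0.0], [-0.002, -0.0, -1.0]]
contact_force: [0.7, -0.1, 0.7]
gripper_width: 0.0004
finger_force: 0.0
```

```bash
python3 -m creep '[[0,-0.048,0,0,0,0,1],[0,-0.068,-0.018,0,0,0,1],[0,-0.088,-0.034,0,0,0,1],[0,-0.108,-0.046,0,0,0,1],[0,-0.128,-0.055,0,0,0,1],[0,-0.148,-0.061,0,0,0,1],[0,-0.168,-0.066,0,0,0,1],[0,-0.186,-0.068,0,0,0,1],[0,-0.196,-0.068,0,0,0,1],[0,-0.2,-0.068,0,0,0,1],[0,-0.2,-0.068,0,0,0,1]]'
python3 - <<'E'
from top import *
im,W=cloud("wrist");tops(W)
E
```

```text
time_s: 8.45
position: [0.5269, 0.1644, 0.0349]
tool_rot: [[0.945, 0.327, -0.0], [0.327, -0.945, 0.0], [-0.0, -0.0, -1.0]]
contact_force: [0.3, -0.7, -0.2]
gripper_width: 0.0006
finger_force: 0.0
a 2131 [(28, [58.5, 60.2, 62.0], 627), (32, [61.5, 63.8, 65.8], 1110), (36, [23.6, 24.0, 24.2], 93), (40, [23.6, 24.0, 24.3], 94), (44, [23.5, 24.0, 24.2], 100), (48, [23.1, 23.7, 24.1], 105)]
b 210 [(40, [27.1, 60.7, 61.7], 93), (44, [26.7, 27.3, 60.0], 75), (48, [26.9, 27.4, 28.3], 41)]
c 1110 [(28, [49.8, 54.0, 55.5], 26), (32, [49.3, 54.1, 55.1], 53), (36, [50.2, 54.2, 55.2], 81), (40, [52.1, 54.4, 55.2], 169), (44, [51.5, 54.3, 55.0], 195), (48, [51.6, 54.2, 55.0], 256), (52, [54.2, 54.9, 56.5], 329)]
d 272 [(28, [48.7, 49.9, 52.3], 10), (32, [48.9, 51.0, 52.5], 22), (36, [48.7, 51.6, 52.6], 31), (40, [48.5, 50.5, 52.4], 27), (44, [48.7, 51.5, 52.6], 30), (48, [48.9, 51.8, 52.6], 31), (52, [49.8, 50.9, 52.4], 121)]
```

```bash
python3 -m creep '[[0,0.035,0,0,0,0,1],[0,0.035,-0.14,0,0,0,1],[0,0.02,-0.27,0,0,0,1],[0.12,-0.08,-0.27,0,0,0,1],[0.24,-0.16,-0.27,0,0,0,1],[0.36,-0.248,-0.27,0,0,0,1],[0.36,-0.248,-0.27,0,0,0,1],[0.36,-0.248,-0.15,0,0,0,1],[0.36,-0.248,0,0,0,0,1],[0.36,-0.248,0.09,0,0,0,1],[0.36,-0.248,0.09,0,0,0,1],[0.36,-0.248,0.09,0,0,0,1]]'
```

```text
time_s: 9.5
position: [0.5913, 0.251, 0.0116]
tool_rot: [[0.945, 0.327, -0.003], [0.327, -0.945, -0.001], [-0.003, 0.0, -1.0]]
contact_force: [-0.0, 0.3, 1.0]
gripper_width: 0.0007
finger_force: 0.0
```

```bash
python3 -m creep '[[-0.052,0,0,0,0,0,1],[-0.075,0,-0.02,0,0,0,1],[-0.095,0,-0.038,0,0,0,1],[-0.115,0,-0.05,0,0,0,1],[-0.135,0,-0.06,0,0,0,1],[-0.155,0,-0.067,0,0,0,1],[-0.175,0,-0.072,0,0,0,1],[-0.19,0,-0.074,0,0,0,1],[-0.2,0,-0.074,0,0,0,1],[-0.2,0,-0.074,0,0,0,1],[-0.2,0,-0.074,0,0,0,1]]'
python3 - <<'E'
from top import *
im,W=cloud("scene");tops(W)
E
```

```text
time_s: 10.42
position: [0.5444, 0.2356, 0.0309]
tool_rot: [[0.945, 0.327, -0.001], [0.327, -0.945, -0.0], [-0.001, 0.0, -1.0]]
contact_force: [1.3, -0.1, 0.2]
gripper_width: 0.0006
finger_force: 0.0
a 0 []
b 165 [(28, [29.5, 53.3, 55.7], 21), (32, [53.1, 55.8, 58.2], 41), (36, [58.1, 58.6, 61.1], 36), (40, [60.7, 63.3, 65.7], 51)]
c 23 [(52, [56.4, 58.1, 59.3], 10)]
d 5 []
```

```bash
python3 -m creep '[[0.04,0,0,0,0,0,1],[0.04,0,-0.14,0,0,0,1],[0.02,0,-0.28,0,0,0,1],[-0.12,0,-0.28,0,0,0,1],[-0.26,0,-0.28,0,0,0,1],[-0.4,0,-0.28,0,0,0,1],[-0.52,0,-0.28,0,0,0,1],[-0.52,0,-0.25,0,0,0,1],[-0.52,0,-0.12,0,0,0,1],[-0.52,0,0,0,0,0,1],[-0.52,0,0.05,0,0,0,1],[-0.52,0,0.05,0,0,0,1]]'
python3 - <<'E'
from top import *
s=read_state();print(s["position"])
im,W=cloud("wrist");tops(W);im,W=cloud("scene");tops(W)
E
```

```text
time_s: 11.47
position: [0.4205, 0.1927, 0.0159]
tool_rot: [[0.945, 0.327, -0.004], [0.327, -0.945, -0.001], [-0.005, -0.0, -1.0]]
contact_force: [-0.1, -0.4, 0.5]
gripper_width: 0.0005
finger_force: 0.0
[0.42051543 0.19269339 0.01592739]
a 5167 [(28, [23.8, 24.1, 24.3], 176), (32, [24.0, 24.3, 24.5], 386), (36, [24.3, 24.5, 24.8], 468), (40, [24.5, 24.8, 25.0], 578), (44, [24.7, 25.0, 25.3], 630), (48, [24.9, 25.2, 25.6], 732), (52, [25.4, 26.5, 28.0], 2171), (56, [25.9, 26.4, 27.1], 26)]
b 5301 [(28, [50.4, 51.9, 52.9], 602), (32, [52.5, 54.3, 55.9], 1251), (36, [55.4, 57.5, 59.0], 1318), (40, [58.7, 60.9, 63.1], 1675), (44, [25.2, 29.1, 62.5], 155), (48, [26.4, 29.4, 30.3], 239), (52, [23.8, 26.8, 29.6], 61)]
c 2104 [(28, [51.8, 54.4, 54.7], 79), (32, [52.6, 54.3, 54.7], 176), (36, [50.9, 54.4, 54.8], 230), (40, [50.1, 54.3, 54.9], 262), (44, [50.0, 54.3, 54.8], 315), (48, [49.8, 54.2, 54.9], 406), (52, [54.0, 55.2, 56.8], 632)]
d 1593 [(28, [49.1, 49.3, 49.6], 61), (32, [49.0, 49.3, 49.6], 142), (36, [49.0, 49.3, 49.7], 158), (40, [48.9, 49.3, 49.8], 195), (44, [49.0, 49.4, 49.8], 213), (48, [48.8, 49.3, 49.8], 249), (52, [49.2, 50.2, 51.8], 566), (56, [49.5, 50.3, 51.1], 9)]
a 51 [(52, [24.0, 24.5, 26.6], 29)]
b 96 [(28, [29.5, 53.1, 55.7], 22), (32, [53.2, 55.8, 58.2], 33), (36, [58.1, 58.2, 60.7], 13), (40, [28.6, 60.7, 63.3], 14)]
c 49 [(32, [51.3, 58.9, 59.3], 9), (44, [59.1, 59.4, 59.9], 9), (52, [53.2, 58.9, 59.6], 19)]
d 8 []
```

```bash
python3 -m creep '[[0.06,0,0,0,0,0,1],[0.075,0,-0.005,0,0,0,1],[0.092,0,-0.018,0,0,0,1],[0.112,0,-0.03,0,0,0,1],[0.132,0,-0.04,0,0,0,1],[0.152,0,-0.044,0,0,0,1],[0.172,0,-0.05,0,0,0,1],[0.19,0,-0.052,0,0,0,1],[0.202,0,-0.052,0,0,0,1],[0.202,0,-0.052,0,0,0,1],[0.202,0,-0.052,0,0,0,1]]'
python3 - <<'E'
from top import *
im,W=cloud("wrist");tops(W)
E
```

```text
time_s: 12.48
position: [0.4697, 0.2099, 0.0315]
tool_rot: [[0.945, 0.327, 0.0], [0.327, -0.945, 0.0], [0.0, -0.0, -1.0]]
contact_force: [-0.4, 0.7, -0.1]
gripper_width: 0.0002
finger_force: 0.0
a 1578 [(28, [25.1, 29.6, 29.8], 23), (32, [24.0, 29.4, 29.8], 52), (36, [24.8, 29.6, 29.8], 62), (40, [24.1, 28.7, 29.8], 51), (44, [23.9, 28.6, 29.8], 60), (48, [26.2, 28.9, 29.9], 210), (52, [33.4, 34.5, 35.8], 1109), (56, [34.1, 34.9, 35.9], 11)]
b 2541 [(28, [23.2, 23.6, 23.9], 120), (32, [23.3, 23.5, 23.8], 225), (36, [23.2, 23.5, 23.9], 267), (40, [23.2, 23.5, 23.9], 265), (44, [23.2, 23.5, 23.8], 292), (48, [23.2, 23.5, 23.9], 421), (52, [23.5, 24.4, 25.9], 944)]
c 1226 [(28, [50.9, 54.3, 54.6], 60), (32, [50.7, 54.3, 54.6], 119), (36, [51.0, 54.3, 54.6], 127), (40, [51.1, 54.3, 54.7], 132), (44, [50.7, 54.2, 54.6], 133), (48, [49.8, 54.2, 54.7], 220), (52, [51.6, 55.1, 56.8], 432)]
d 940 [(28, [49.0, 49.3, 49.5], 41), (32, [49.1, 49.4, 49.7], 89), (36, [49.1, 49.4, 49.7], 91), (40, [49.1, 49.4, 49.6], 104), (44, [49.1, 49.4, 49.7], 108), (48, [48.9, 49.4, 49.8], 138), (52, [49.3, 50.3, 51.8], 367)]
```

```bash
python3 -m creep '[[-0.035,0,0,0,0,0,1],[-0.035,0,-0.14,0,0,0,1],[-0.02,0,-0.3,0,0,0,1],[0.1,0,-0.4,0,0,0,0.5],[0.18,0,-0.4,0,0,0,0],[0.18,0,-0.4,0,0,0,0]]'
python3 - <<'E'
from top import *
s=read_state();print(s["joint_positions"].round(0),s["position"])
im,W=cloud("wrist");tops(W);im,W=cloud("scene");tops(W)
E
```

```text
time_s: 13.03
position: [0.5158, 0.2255, 0.1337]
tool_rot: [[0.946, 0.325, 0.006], [0.325, -0.946, 0.002], [0.006, -0.001, -1.0]]
contact_force: [-0.4, -0.3, 0.2]
gripper_width: 0.0168
finger_force: 0.0
[   0.   28.  -38.  104.   21.   55. -118.] [0.51583225 0.22550177 0.13369836]
a 796 [(28, [34.6, 34.8, 34.9], 59), (32, [33.7, 35.0, 35.0], 20), (36, [35.0, 35.2, 35.3], 76), (40, [29.5, 35.4, 35.6], 108), (44, [29.4, 35.6, 35.8], 67), (48, [28.3, 30.0, 36.0], 115), (52, [33.6, 34.9, 36.1], 349)]
b 488 [(28, [23.3, 23.5, 23.9], 28), (32, [23.3, 23.6, 23.9], 53), (36, [23.3, 23.6, 23.9], 37), (40, [23.3, 23.6, 23.9], 46), (44, [23.2, 23.5, 23.9], 45), (48, [23.3, 23.6, 23.9], 87), (52, [23.5, 24.4, 26.0], 187)]
c 320 [(28, [50.4, 54.2, 54.5], 16), (32, [49.6, 54.0, 54.3], 24), (36, [50.0, 54.1, 54.4], 28), (40, [49.4, 54.1, 54.4], 38), (44, [51.0, 54.1, 54.5], 35), (48, [49.4, 54.0, 54.5], 55), (52, [51.8, 55.2, 56.8], 124)]
d 231 [(28, [49.1, 49.4, 49.5], 10), (32, [49.1, 49.5, 49.6], 18), (36, [49.3, 49.4, 49.5], 15), (40, [49.2, 49.4, 49.7], 26), (44, [48.9, 49.5, 49.6], 27), (48, [48.9, 49.5, 49.7], 23), (52, [49.4, 50.7, 52.0], 111)]
a 28 [(52, [31.6, 32.8, 34.2], 12)]
b 49 [(52, [25.4, 27.3, 28.0], 31)]
c 45 [(44, [59.3, 59.4, 59.8], 9), (52, [54.3, 57.1, 59.1], 16), (56, [56.0, 57.9, 59.9], 9)]
d 1 []
```

```bash
python3 -m creep '[[0,0,0,0,0,-0.25,0],[0,0,0,0,0,-0.25,0],[0,0,0,0,0,-0.25,0],[0,0,0,0,0,-0.25,0],[0,0,0,0,0,-0.25,0],[0,0,0,0,0,-0.25,0],[0,0,0,0,0,-0.25,0],[0,0,0,0,0,-0.25,0],[0,0,0,0,0,-0.25,0],[0,0,0,0,0,-0.25,0],[0,0,0,0,0,-0.25,0],[0,0,0,0,0,-0.25,0]]'
python3 -m creep '[[0,0,0,0,0,-0.011,0],[0,0,0,0,0,-0.011,0],[0,0,0,0,0,-0.011,0]]'
python3 - <<'E'
from top import *
s=read_state();print(s["joint_positions"].round(0))
R=s["tool_rot"];print(s["position"],np.degrees(np.arctan2(R[1,1],R[0,1])),R.T@(np.array([.5104,.2255,.013])-s["position"])*4)
im,W=cloud("wrist");tops(W);im=grab_frame("wrist")[0];cv2.imwrite("pics/w4.png",im)
E
```

```text
time_s: 14.13
position: [0.51, 0.2239, 0.1306]
tool_rot: [[-0.267, 0.964, -0.002], [0.964, 0.267, -0.001], [-0.001, -0.002, -1.0]]
contact_force: [-0.1, -0.6, -0.3]
gripper_width: 0.0878
finger_force: 0.0
time_s: 14.38
position: [0.5106, 0.224, 0.1308]
tool_rot: [[-0.324, 0.946, -0.002], [0.946, 0.324, -0.001], [-0.0, -0.002, -1.0]]
contact_force: [-0.2, -0.0, -0.3]
gripper_width: 0.0878
finger_force: 0.0
[ 14.  35. -59. 104.  35.  61. -40.]
[0.51064151 0.2239924  0.13078914] 18.892099961526704 [0.00612287 0.00194341 0.47115236]
a 784 [(28, [28.1, 31.8, 32.0], 38), (32, [26.9, 32.0, 32.2], 63), (36, [27.5, 32.2, 32.4], 69), (40, [28.1, 32.4, 32.6], 84), (44, [28.1, 32.7, 32.9], 72), (48, [28.3, 32.8, 33.1], 125), (52, [33.2, 34.5, 36.0], 332)]
b 505 [(28, [23.1, 23.3, 23.5], 16), (32, [23.2, 23.3, 23.4], 26), (36, [23.2, 23.3, 23.4], 26), (40, [23.2, 23.3, 23.4], 32), (44, [23.2, 23.3, 23.4], 37), (48, [23.2, 23.3, 23.4], 47), (52, [23.5, 24.6, 26.2], 316)]
c 252 [(32, [50.4, 57.2, 57.2], 12), (36, [57.1, 57.2, 57.4], 22), (44, [50.9, 57.2, 57.3], 37), (48, [48.8, 51.4, 56.9], 23), (52, [51.2, 55.7, 57.2], 153)]
d 355 [(28, [49.1, 49.6, 50.1], 18), (32, [49.3, 49.7, 50.0], 44), (36, [49.3, 49.7, 50.1], 48), (40, [49.4, 49.8, 50.3], 42), (44, [49.3, 49.8, 50.2], 44), (48, [49.0, 49.7, 50.1], 51), (52, [49.3, 50.3, 51.7], 108)]
```

View pics/w4.png

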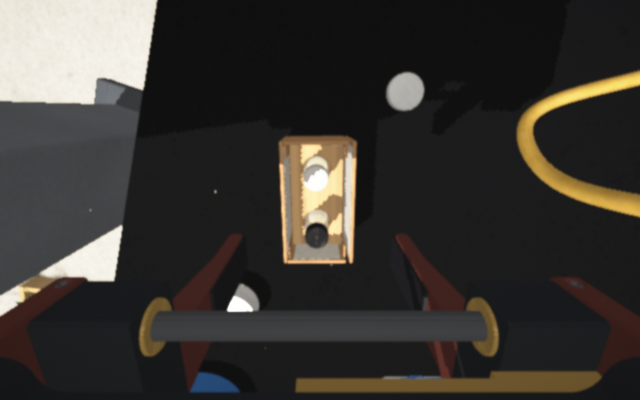

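The picture shows the box standing complete and centred between the fingers. All four walls are up and both vials are in their wells. The far wall leans about 3°, and the squeeze will close that. I'll descend and squeeze gently first.

```bash
python3 -m creep '[[0.01,0,0.12,0,0,0,0],[0.01,0,0.24,0,0,0,0],[0.01,0,0.36,0,0,0,0],[0.01,0,0.44,0,0,0,0],[0.01,0,0.475,0,0,0,0],[0.01,0,0.475,0,0,0,0],[0.01,0,0.475,0,0,0,0]]' 5
python3 -m creep '[[0,0,0,0,0,0,0.1],[0,0,0,0,0,0,0.2],[0,0,0,0,0,0,0.25],[0,0,0,0,0,0,0.3],[0,0,0,0,0,0,0.34],[0,0,0,0,0,0,0.38],[0,0,0,0,0,0,0.45],[0,0,0,0,0,0,0.45],[0,0,0,0,0,0,0.45],[0,0,0,0,0,0,0.45]]' 5
python3 - <<'E'
from top import *
im,W=cloud("wrist");tops(W)
E
```

```text
time_s: 15.07
position: [0.5112, 0.2273, 0.0134]
tool_rot: [[-0.325, 0.946, 0.0], [0.946, 0.325, 0.0], [0.0, 0.0, -1.0]]
contact_force: [0.0, 0.3, -0.6]
gripper_width: 0.0876
finger_force: 0.0
time_s: 15.9
position: [0.5109, 0.2266, 0.0133]
tool_rot: [[-0.325, 0.946, -0.0], [0.946, 0.325, -0.001], [-0.001, -0.001, -1.0]]
contact_force: [-3.1, -2.2, 6.7]
gripper_width: 0.0597
finger_force: 5.0
a 2158 [(28, [31.1, 33.0, 33.2], 46), (32, [26.0, 32.9, 33.2], 151), (36, [26.1, 32.9, 33.2], 185), (40, [25.5, 32.9, 33.2], 200), (44, [26.0, 32.8, 33.3], 247), (48, [27.5, 32.7, 33.2], 404), (52, [32.9, 34.1, 35.8], 867), (56, [34.1, 40.4, 45.6], 58)]
b 376 [(32, [29.0, 30.2, 31.5], 19), (36, [28.4, 30.4, 31.5], 21), (40, [27.5, 29.0, 31.8], 25), (44, [26.0, 28.8, 31.4], 35), (48, [25.9, 28.7, 31.9], 51), (52, [23.1, 23.5, 31.1], 165), (56, [26.4, 30.7, 33.2], 56)]
c 1098 [(28, [57.0, 57.3, 57.4], 44), (32, [56.9, 57.3, 57.5], 62), (36, [56.9, 57.3, 57.5], 90), (40, [51.0, 57.3, 57.5], 83), (44, [50.7, 57.3, 57.5], 113), (48, [49.1, 57.1, 57.5], 175), (52, [51.0, 55.7, 57.3], 529)]
d 1105 [(32, [49.1, 49.6, 50.2], 84), (36, [49.0, 49.6, 50.1], 119), (40, [48.9, 49.6, 50.1], 147), (44, [48.9, 49.6, 50.2], 190), (48, [48.9, 49.5, 50.2], 226), (52, [49.0, 50.0, 51.5], 339)]
```

```bash
python3 -m creep '[[0,0,0,0,0,0,0.5],[0,0,0,0,0,0,0.5],[0,0,0,0,0,0,0.5],[0,0,-0.004,0,0,0,0.5],[0,0,-0.012,0,0,0,0.5],[0,0,-0.03,0,0,0,0.5],[0,0,-0.05,0,0,0,0.5],[0,0,-0.07,0,0,0,0.5],[0,0,-0.08,0,0,0,0.5],[0,0,-0.08,0,0,0,0.5]]' 30
python3 - <<'E'
from top import *
im,W=cloud("wrist");tops(W-np.array([0,0,.02]))
E
```

```text
time_s: 16.78
position: [0.5117, 0.2271, 0.0337]
tool_rot: [[-0.325, 0.946, 0.001], [0.946, 0.325, 0.0], [0.0, 0.001, -1.0]]
contact_force: [-0.7, -0.1, -3.0]
gripper_width: 0.0595
finger_force: 30.0
a 2259 [(28, [32.0, 33.8, 34.0], 49), (32, [27.2, 33.7, 33.9], 153), (36, [25.3, 33.6, 34.0], 192), (40, [25.8, 33.5, 34.0], 215), (44, [25.8, 33.5, 40.6], 259), (48, [27.5, 33.3, 34.0], 395), (52, [33.4, 34.7, 36.4], 933), (56, [34.9, 40.9, 45.3], 63)]
b 343 [(32, [27.6, 29.1, 30.8], 27), (36, [26.6, 28.2, 30.5], 27), (40, [26.0, 28.3, 30.0], 35), (44, [25.6, 27.9, 30.8], 43), (48, [24.7, 27.7, 31.1], 64), (52, [24.3, 27.5, 31.1], 65), (56, [24.6, 29.0, 32.2], 76)]
c 1068 [(28, [57.3, 57.5, 57.6], 34), (32, [57.2, 57.5, 57.7], 60), (36, [50.4, 57.5, 57.6], 84), (40, [51.3, 57.5, 57.7], 88), (44, [51.1, 57.5, 57.7], 101), (48, [49.3, 57.3, 57.6], 170), (52, [51.0, 55.8, 57.5], 504), (56, [52.6, 56.0, 57.2], 27)]
d 1026 [(32, [49.0, 49.4, 49.9], 51), (36, [48.6, 49.3, 50.2], 108), (40, [48.8, 49.5, 50.1], 132), (44, [48.8, 49.5, 50.1], 178), (48, [48.8, 49.5, 50.1], 218), (52, [48.8, 49.8, 51.3], 334)]
```

The wrist now carries about 3 N, which is the box's weight. The box came up level with the hand, so I'll lift the rest.

```bash
python3 -m creep '[[0,0,-0.015,0,0,0,0.5],[0,0,-0.045,0,0,0,0.5],[0,0,-0.085,0,0,0,0.5],[0,0,-0.135,0,0,0,0.5],[0,0,-0.185,0,0,0,0.5],[0,0,-0.235,0,0,0,0.5],[0,0,-0.28,0,0,0,0.5],[0,0,-0.31,0,0,0,0.5],[0,0,-0.32,0,0,0,0.5],[0,0,-0.32,0,0,0,0.5],[0,0,-0.32,0,0,0,0.5],[0,0,-0.32,0,0,0,0.5]]' 30
python3 - <<'E'
from top import *
s=read_state();print(s["position"],s["contact_force"])
im,W=cloud("wrist");tops(W-np.array([0,0,s["position"][2]-.0134]))
a=im
im,_=cloud("side")
cv2.imwrite("pics/e.png",np.vstack([a[:300],cv2.resize(im[120:220,240:360],(640,290),interpolation=cv2.INTER_CUBIC)]))
E
```

```text
time_s: 17.83
position: [0.5109, 0.2265, 0.1123]
tool_rot: [[-0.325, 0.946, -0.001], [0.946, 0.325, -0.001], [-0.0, -0.001, -1.0]]
contact_force: [-1.1, -0.3, -3.4]
gripper_width: 0.059
finger_force: 30.0
[0.51091989 0.22649449 0.11229597] [-1.07094816 -0.27995494 -3.40474984]
a 2019 [(28, [32.5, 32.9, 33.1], 50), (32, [27.0, 32.8, 33.1], 133), (36, [26.3, 32.8, 33.0], 162), (40, [25.5, 32.7, 33.0], 193), (44, [26.4, 32.6, 33.0], 221), (48, [28.4, 32.4, 33.0], 355), (52, [32.7, 33.9, 35.5], 873), (56, [34.2, 40.4, 45.0], 32)]
b 245 [(32, [28.3, 30.2, 31.6], 16), (36, [27.7, 29.9, 31.6], 15), (40, [27.4, 29.4, 30.9], 21), (44, [26.0, 29.2, 31.3], 28), (48, [25.5, 28.1, 31.7], 32), (52, [23.1, 25.1, 31.4], 82), (56, [25.3, 29.7, 32.6], 48)]
c 1079 [(28, [57.0, 57.2, 57.3], 41), (32, [57.0, 57.2, 57.4], 57), (36, [56.8, 57.2, 57.4], 97), (40, [51.0, 57.2, 57.4], 77), (44, [50.7, 57.2, 57.4], 107), (48, [49.4, 57.1, 57.4], 167), (52, [51.0, 55.6, 57.2], 525)]
d 1099 [(32, [49.2, 49.9, 50.5], 80), (36, [49.0, 49.7, 50.3], 116), (40, [49.0, 49.7, 50.4], 154), (44, [49.0, 49.8, 50.4], 186), (48, [49.0, 49.7, 50.4], 223), (52, [49.2, 50.1, 51.6], 339)]
```

View pics/e.png

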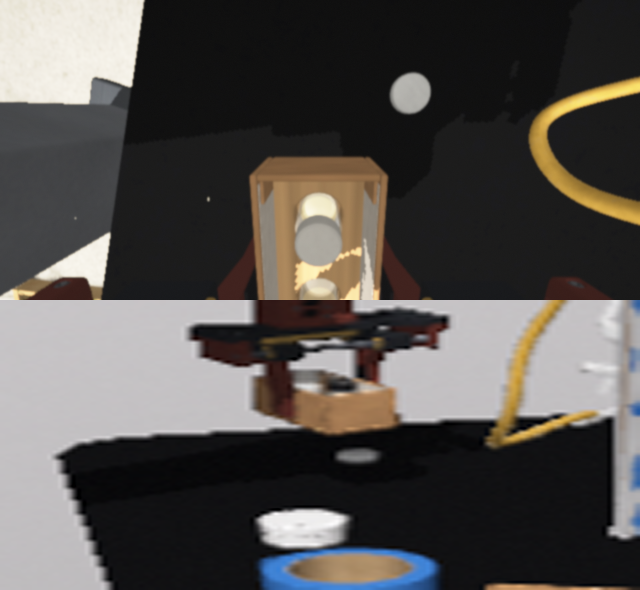

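The picture shows the box lifted about 99 mm and level, with the walls upright, both vials standing and the other things where they were. I'll let it settle, then hand in.

```bash
python3 -m creep '[[0,0,0,0,0,0,0.5],[0,0,0,0,0,0,0.5],[0,0,0,0,0,0,0.5],[0,0,0,0,0,0,0.5],[0,0,0,0,0,0,0.5],[0,0,0,0,0,0,0.5]]' 30 && python3 -c "
from rig import *
print(finish_job())"
```

```text
time_s: 18.43
position: [0.5112, 0.2268, 0.1129]
tool_rot: [[-0.325, 0.946, -0.0], [0.946, 0.325, -0.0], [-0.0, -0.0, -1.0]]
contact_force: [0.6, 0.2, -3.1]
gripper_width: 0.0594
finger_force: 30.0
the job is handed in; nothing more can be done
None
```

The job is handed in at 18.4 s: all four walls are upright and the box is held still and level about 10 cm above the table with both vials in their wells; the hand-in returned no verdict.

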